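# Find the stamped shoe crate and push it to the dispatch line

## Robot

A 6-joint arm with a two-finger parallel gripper is mounted at the origin on the work surface. World frame = base frame: x ahead of the robot, y to its left, z up, the work surface at z = 0. Lengths are in m, angles in degrees, forces in N, time in s.
With the tool pointing down it reaches from about 0.3 to 0.75 m from the base axis. Payload 8.5 kg.
Tool frame: the origin (TCP) lies between the finger pads; the fingertips stand 14 mm ahead of it and the grasp point (between the pads) lies 5 mm behind it; z points along the fingers, y is the line along which they close (so a half turn about z gives the same grasp; the last joint's range is limited). The gripper opens to 85 mm and grips with 20 to 120 N. Pads are 22 mm wide; open, the fingers measure 114 mm over their backs; the gripper's body (76 mm by 85 mm) begins 54 mm behind the grasp point. The pads swing forward as they close: fully open they stand 13 mm farther back than shut.
Start: joints at [57.049, 21.807, 74.336, -0, 83.858, -12.336], TCP at [0.194, 0.515, 0.245] pointing down, gripper open.
Joint ranges: [-178.18, 178.18], [-50.72, 133.34], [12.68, 142.11], [-81.47, 261.47], [9.98, 163.14], [-165.26, 165.26]. Speed limits (degrees/s): [136.94, 136.94, 180, 180, 180, 180].

## Interface

Orientations are given as a 3x3 rotation matrix whose columns are the frame's x, y, z axes.
In Python, from bench import env gives the robot as it stands.
- The arm moves only by the shell command python3 -m jog 'ROWS'. ROWS is JSON, a list of rows, each a list of 7 numbers: the shift along the tool's x, y, z in m, then the turn, a rotation vector about the tool's x, y, z in rad, then the gripper's target within -1 to 1 (fully open at 1, half-way at 0, shut at -1). In form: [[tx, ty, tz, wx, wy, wz, jaw], ...]. A call has 1 to 20 rows; each row is the pose to reach, as a shift and turn from the pose commanded when the call began, along the tool's axes at that moment; what a row does not reach only later rows make up. A row lasts 1/8 s, in which the tool goes at most 62.5 mm and 10.7 degrees, less where a joint would pass 70% of its speed; a pose out of reach is approached as far as the arm can. A call with a gripper value outside its range is refused whole. The fingers move at their own pace and stop on an object; the grip force is fixed at half the most. Time passes only in rows, so rows that repeat a pose let the fingers close. It gives the time, the measured TCP pose, the force, the opening and the grip force at its end, in the units of the state.
- env.sense(): the state, without advancing time (a new reading comes with each control period).
- env.grab_frame(name): name is "scene" or "top" or "wrist"; returns a dict with "color" (400x640x3 uint8, red, green, blue), "z_map" (400x640 float32, m along the optical axis (not along the pixel's ray), 0 where there is no reading), "vfov" (degrees; the focal length in pixels is half the picture's height over the tangent of half this angle, whatever the lens; pixels are square), "cx", "cy" (the principal point, pixels), "eye" and "attitude" of the camera in the world; the wrist camera has in their place "mount" (4x4, takes a point from camera to tool coordinates, whose origin is the TCP and whose axes are the flange's). Camera axes: x right, y up, looking along -z (the intrinsics and any distortion apply to the point x, -y, -z); pixel columns grow to the right and rows downward; lengths in m; the calibration is good to about 2 mm. The wrist camera is an equidistant fisheye: a pixel r from the principal point sees the ray r / f radians off the axis. A picture is of the moment at which its call begins: read the wrist's pose just before it.
- env.close_job(): hands the job in; it is judged then, once.
Trained networks look in a picture, given as the dict that the camera call returned (one of the last four; its "shot" number tells which), for a name from the list of things; names that differ only in an ending like _2 or _b are one class to them, and where a whole thing is asked for, a point or a joint stands for the part that bears it (a point fixed in the world has none). Each returns a list of dicts, best first, with "score" (0 to 1); they miss things now and then, are a little off and sometimes report something else, mostly with a low value. They report only what shows in the picture. A call takes as long as a camera call. They do not tell look-alikes from the thing itself.
- env.search_frame(query, picture): "centre" ([x, y, z] in m, in world coordinates, good to about 4 mm: the middle of the surface that is visible of it).
- env.silhouettes(query, picture): "pixels" (400x640 bool, what is visible of it).
The state is a dict: "time_s": time; "joint_pos": joint angles; "qd": joint speeds; "effort": joint torques, N m; "eef_pos": TCP position; "eef_rot": TCP orientation; "wrist_force": force on the tool from outside, world axes, zero at the start; "moment": the same for the moment, N m; "gripper_width": finger opening in m; "finger_force": force on a finger pad.
Only numpy, scipy, OpenCV 4.12 (cv2) and the standard library are available. Lean on these libraries where they do the work, as an engineer would, in place of code of your own. Each camera call takes 0.05 s, during which the arm holds its last target. There are 200 camera calls.

## Task

On the shoemaker's bench stand two closed plywood shoe crates, and one of them is stamped in red underneath. With the outside of your fingers, tip both crates over towards you (towards the robot) so that each lies on its front with its underside showing on the far side; once both are lying, push the stamped one across the bench until it sits centred over the yellow dispatch tape. Only push and pull, never lift or carry a crate; leave the unstamped one lying off the tape, do not disturb the glue bottle, spool, bowl or hammer, and finish with your hand clear.

Things in the scene. Friction and masses are not known exactly. Their poses are not given: they have to be found in the camera images.
- crate_a: Closed plywood crate with darker lid and battens, standing on two runners left or right of the tape, turned up to 0.22 rad: 88 (its x, front to back) x 130 (y) x 140 mm high (z), 0.35 to 0.6 kg, too thick to grip. Origin: centre of its underside; z points to the lid, -x is its front, facing the robot. Lying on its front, its x axis points up and its underside faces away from the robot.
- crate_a_mid (a point): Centre of crate_a, 70 mm above its underside: 70 mm above the bench when upright, 44 mm when lying on its front. Lying, the crate is 88 mm high and covers 140 mm along the world's x by 130 mm along y (at no yaw), and slides flat when pushed low on a side.
- crate_b: The other crate, same size, weight, look, axes and behaviour, on the other side of the tape. Either crate, pulled level towards the robot by its back (+x) face 100 to 125 mm up, tips about its front lower edge rather than slides; it passes balance at 32 degrees, when the finger has come about 60 mm, then falls onto its front by itself.
- crate_b_mid (a point): Centre of crate_b, 70 mm above its underside; as for crate_a.
- stamp (a point): Centre of the stamp: a red ring and red dot, 50 mm across, in the middle of the underside of one of the two crates, hidden until that crate is tipped. The other crate's underside is bare plywood.
- line: Dispatch line: a strip of yellow tape with thin black edges flat on the bench between the two crates, 340 mm long (its x axis, roughly away from the robot, turned by up to 0.1 rad) and 40 mm wide (its y axis); origin at its centre. It has no thickness to speak of.
- glue: Blue glue bottle with a white cap, 52 mm in diameter, 130 mm high, loose, standing beyond the far end of the tape; origin at the centre of its foot. Leave alone.
- spool: White thread spool, 48 mm in diameter, 52 mm high, loose, at the left near side; origin at the centre of its foot. Leave alone.
- bowl: Blue ceramic bowl, 110 mm across the rim, 50 mm high, loose, at the right far side; origin at the centre of its foot. Leave alone.
- hammer: Hammer, 220 mm long, lying along its x axis at the right near side, handle towards the robot, turned 0.5 to 0.8 rad so that its head points outwards, below 50 mm high; loose. Leave alone.
Not all that is in view belongs to the job. What is shaped like the crate_b but blue or pink is not meant. Leave any orange look-alike of the crate_a alone.

How it is judged (in metres and radians):
On the way, in this order (a step that is already met when the one before it is completed fails the run):
1. both crates lie on their fronts, tipped towards the robot (angle between each of crate_a, crate_b's own x axis and vertical below 0.15 rad), for 0.2 s.
2. the stamped crate has been pushed over the yellow tape (y of crate_a_mid in the frame of line between -0.03 and 0.03 m), for 0.2 s.
At the end, for the whole second after the job is handed in: Both crates lie at rest on their fronts (own x axis within 0.15 rad of straight up); the stamped crate's centre is within 30 mm of the tape's centre line and within 130 mm of its middle along it; the unstamped crate's centre is more than 85 mm to the side of the tape's centre line (all of step 1 and all of step 2 and x of crate_a_mid in the frame of line between -0.13 and 0.13 m and (y of crate_b_mid in the frame of line above 0.085 m or y of crate_b_mid in the frame of line below -0.085 m) and height (world z) of each of crate_a_mid, crate_b_mid below 0.055 m and linear speed of each of crate_a, crate_b below 0.02 m/s); the robot touches nothing.
It fails at once if a crate is lifted off the bench (height (world z) of any of crate_a_mid, crate_b_mid above 0.1 m or (angle between crate_a's own z axis and vertical below 0.12 rad and height (world z) of crate_a_mid above 0.082 m) or (angle between crate_b's own z axis and vertical below 0.12 rad and height (world z) of crate_b_mid above 0.082 m) or (angle between crate_a's own x axis and vertical below 0.15 rad and height (world z) of crate_a_mid above 0.068 m) or (angle between crate_b's own x axis and vertical below 0.15 rad and height (world z) of crate_b_mid above 0.068 m)).
It fails at once if the unstamped crate is pushed onto the tape (y of crate_b_mid in the frame of line between -0.05 and 0.05 m).
It fails at once if the glue bottle, spool, bowl or hammer is disturbed (distance of any of glue, spool, bowl, hammer from where it was at the start of the episode above 0.03 m).
It also fails if it takes over 64 s, if anything falls off the work surface, if the arm or the gripper's body presses on something with over 40 N, if the wrist force passes 120 N, or if a joint passes its speed limit or range.

## Working session

There is one attempt and no reset: what is moved stays moved. The work goes in short steps, Python scripts to look and compute and a shell command to move; the robot and the scene stay as the last step left them, time stands still between calls to the robot, and variables do not carry over. Pictures are saved under pics/ and viewed, at most 10 in all, crops included, and the job is handed in when it is done.

```bash
mkdir -p pics
cat > h.py <<'E'
import numpy as np, cv2
from bench import env
def save(p,n): cv2.imwrite('pics/'+n,cv2.cvtColor(p['color'],cv2.COLOR_RGB2BGR))
def cloud(p):
    z=p['z_map'];H,W=z.shape;f=H/2/np.tan(np.radians(p['vfov'])/2)
    u,v=np.meshgrid(np.arange(W),np.arange(H))
    c=np.stack([(u-p['cx'])/f*z,-(v-p['cy'])/f*z,-z],-1)
    w=c@np.array(p['attitude']).T+np.array(p['eye']); w[z==0]=np.nan
    return w
E
python3 - <<'E'
from h import *
s=env.sense();print(s['eef_pos'],s['eef_rot'],s['time_s'])
for n in ('top','scene'):
    p=env.grab_frame(n);save(p,n+'1.png');print(n,p['eye'],p['cx'],p['cy'],p['vfov'])
    w=cloud(p)
    for q in ('crate_a','line','glue','spool','bowl','hammer'):
        for r in env.search_frame(q,p)[:4]: print(q,np.round(r['centre'],3),round(r['score'],2))
        if q in('crate_a','line'):
            for r in env.silhouettes(q,p)[:4]:
                m=r['pixels'];P=w[m];P=P[~np.isnan(P[:,0])]
                if len(P)<30: continue
                vv,uu=np.nonzero(m)
                T=P[P[:,2]>P[:,2].max()-0.012] if q=='crate_a' else P
                b=cv2.minAreaRect((T[:,:2]*1000).astype(np.float32))
                print(' sil',q,round(r['score'],2),'uv',uu.mean().round(),vv.mean().round(),len(P),'zmax',P[:,2].max().round(3),'rect',b, 'col',p['color'][m].mean(0).round())
E
```

```text
[0.19346002 0.51453672 0.24469757] [[-9.35973282e-01  3.52070043e-01 -8.36187648e-04]
 [ 3.52070876e-01  9.35972482e-01 -1.26947708e-03]
 [ 3.35703779e-04 -1.48259394e-03 -9.99998845e-01]] 0.0
top [ 0.29127284 -0.03665761  1.06522439] 325.2400788996136 193.42653562190026 53.82273016478167
crate_a [ 0.517 -0.175  0.14 ] 0.9
crate_a [0.564 0.148 0.138] 0.84
crate_a [0.615 0.334 0.14 ] 0.79
crate_a [ 0.704 -0.232  0.142] 0.78
 sil crate_a 0.76 uv 183.0 130.0 2810 zmax 0.145 rect ((625.0912475585938, 346.97625732421875), (132.0233612060547, 87.89435577392578), 78.24347686767578) col [150.  82.  38.]
 sil crate_a 0.73 uv 434.0 314.0 3167 zmax 0.146 rect ((182.48207092285156, -292.33721923828125), (88.71400451660156, 130.20225524902344), 25.62372398376465) col [117.  73.  86.]
 sil crate_a 0.66 uv 407.0 100.0 2952 zmax 0.147 rect ((726.8017578125, -235.97860717773438), (89.38787841796875, 129.87535095214844), 12.60290813446045) col [ 40.  65. 121.]
 sil crate_a 0.62 uv 385.0 171.0 2499 zmax 0.147 rect ((531.2306518554688, -175.48426818847656), (129.5935821533203, 88.09728240966797), 80.650
[... 1395 characters left out ...]
2924804688), (129.5694580078125, 89.29837036132812), 81.7082748413086) col [106.  77.  53.]
line [ 0.484 -0.003 -0.001] 0.61
 sil line 0.73 uv 301.0 202.0 1436 zmax 0.011 rect ((494.34326171875, -3.7100753784179688), (44.28230285644531, 344.91827392578125), 85.16317749023438) col [115.  95.  44.]
 sil line 0.54 uv 239.0 209.0 2113 zmax 0.147 rect ((601.2197875976562, 143.3143310546875), (147.86062622070312, 148.16629028320312), 81.17981719970703) col [106.  77.  53.]
glue [ 0.704 -0.009  0.086] 0.65
spool [0.343 0.405 0.052] 0.62
spool [ 0.372 -0.483  0.025] 0.6
bowl [ 0.668 -0.425  0.02 ] 0.55
bowl [0.553 0.158 0.141] 0.34
hammer [ 0.374 -0.482  0.022] 0.77
hammer [ 0.708 -0.013  0.083] 0.7
```

View pics/top1.png

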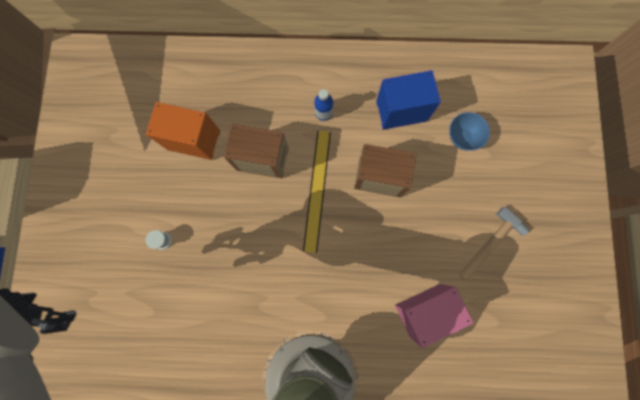

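The top view shows the left crate at (255,150) and the right crate at (385,170), both brown, with the tape between them. The orange, blue and pink boxes are decoys. First I go above and behind the left crate, aligned with it.

```bash
python3 -m jog '[[-0.567,-0.188,0,0,0,-0.206,0],[-0.567,-0.188,0,0,0,-0.206,0],[-0.567,-0.188,0,0,0,-0.206,0],[-0.567,-0.188,0,0,0,-0.206,0],[-0.567,-0.188,0,0,0,-0.206,0],[-0.567,-0.188,0,0,0,-0.206,0],[-0.567,-0.188,0,0,0,-0.206,0],[-0.567,-0.188,0,0,0,-0.206,0],[-0.567,-0.188,0,0,0,-0.206,0],[-0.567,-0.188,0,0,0,-0.206,0],[-0.567,-0.188,0,0,0,-0.206,0],[-0.567,-0.188,0,0,0,-0.206,0],[-0.567,-0.188,0,0,0,-0.206,0],[-0.567,-0.188,0,0,0,-0.206,0],[-0.567,-0.188,0,0,0,-0.206,0]]'
```

```text
time_s: 2.78
eef_pos: [0.6578, 0.1396, 0.2456]
eef_rot: [[-0.988, 0.153, 0.0], [0.153, 0.988, 0.0], [-0.0, 0.0, -1.0]]
wrist_force: [0.2, -0.7, -0.5]
gripper_width: 0.0425
finger_force: 0.0
```

```bash
python3 -m jog '[[0,0,0.05,0,0,0,0],[0,0,0.1,0,0,0,0],[0,0,0.126,0,0,0,0],[0,0,0.126,0,0,0,0],[0.008,0,0.126,0,0,0,0],[0.016,0,0.126,0,0,0,0],[0.022,0,0.126,0,0,0,0],[0.028,0,0.126,0,0,0,0],[0.034,0,0.126,0,0,0,0],[0.040,0,0.126,0,0,0,0],[0.046,0,0.126,0,0,0,0],[0.052,0,0.126,0,0,0,0],[0.058,0,0.126,0,0,0,0],[0.064,0,0.126,0,0,0,0]]'
python3 - <<'E'
from h import *
p=env.grab_frame('top');save(p,'top2.png')
E
```

```text
time_s: 4.53
eef_pos: [0.5958, 0.1488, 0.1206]
eef_rot: [[-0.988, 0.153, 0.004], [0.153, 0.988, -0.0], [-0.004, 0.0, -1.0]]
wrist_force: [3.4, 0.1, 6.0]
gripper_width: 0.0428
finger_force: 2.6
```

View pics/top2.png

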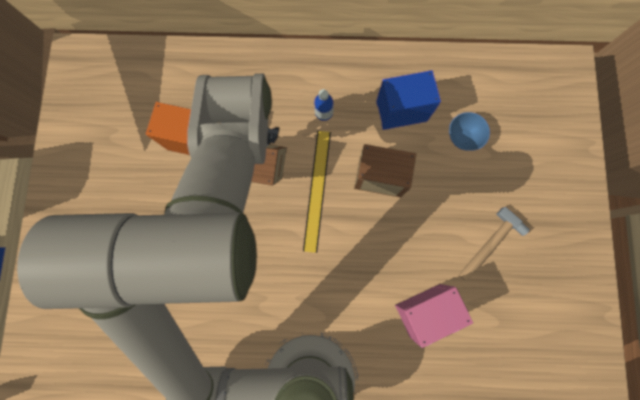

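The crate's right edge shows at (268,165) and it is being pulled. The arm hides the rest. I continue past balance.

```bash
python3 -m jog '[[0.006,0,0,0,0,0,0],[0.012,0,0,0,0,0,0],[0.018,0,0,0,0,0,0],[0.024,0,0,0,0,0,0],[0.030,0,0,0,0,0,0],[0.036,0,0,0,0,0,0],[0.042,0,0,0,0,0,0],[0.042,0,0,0,0,0,0],[0.042,0,0,0,0,0,0],[0.042,0,-0.05,0,0,0,0],[0.042,0,-0.1,0,0,0,0],[0.042,0,-0.124,0,0,0,0],[0.042,0,-0.124,0,0,0,0]]'
python3 - <<'E'
from h import *
for n in ('top','scene'):
    p=env.grab_frame(n);w=cloud(p);save(p,n+'3.png')
    m=(abs(w[...,0]-.46)<.13)&(abs(w[...,1]-.17)<.11)&(w[...,2]>.02)&(w[...,2]<.15)
    P=w[m];print(n,len(P),P[:,2].max() if len(P) else 0,cv2.minAreaRect((P[P[:,2]>.075][:,:2]*1000).astype(np.float32)) if len(P)>5 else 0)
E
```

```text
time_s: 6.2
eef_pos: [0.554, 0.1554, 0.2449]
eef_rot: [[-0.988, 0.153, 0.004], [0.153, 0.988, 0.0], [-0.004, 0.001, -1.0]]
wrist_force: [-0.3, 0.2, -0.3]
gripper_width: 0.0427
finger_force: 0.0
top 2143 0.09307384127082075 ((454.7519226074219, 151.47036743164062), (96.23135375976562, 140.82656860351562), 81.7160415649414)
scene 1530 0.09768584475737785 ((458.8984375, 185.58749389648438), (96.72644805908203, 140.87490844726562), 81.6246566772461)
```

View pics/scene3.png

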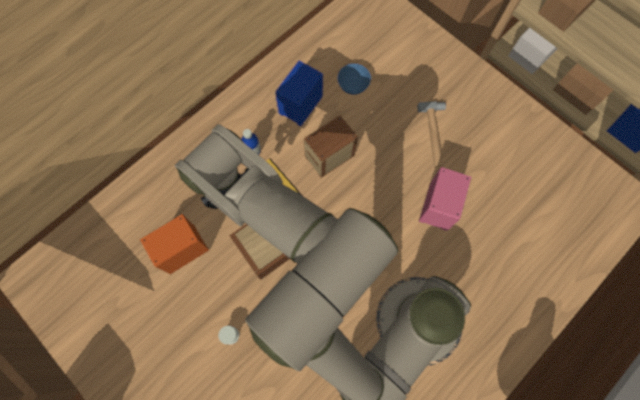

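The left crate lies at about (260,245) with its lid towards the robot. Now I repeat this on the right one.

```bash
python3 -m jog '[[-0.113,-0.33,0,0,0,0,0],[-0.113,-0.33,0,0,0,0,0],[-0.113,-0.33,0,0,0,0,0],[-0.113,-0.33,0,0,0,0,0],[-0.113,-0.33,0,0,0,0,0],[-0.113,-0.33,0,0,0,0,0],[-0.113,-0.33,0,0,0,0,0],[-0.113,-0.33,0,0,0,0,0],[-0.113,-0.33,0,0,0,0,0],[-0.113,-0.33,0,0,0,0,0]]'
```

```text
time_s: 7.55
eef_pos: [0.6145, -0.187, 0.2435]
eef_rot: [[-0.988, 0.152, 0.0], [0.152, 0.988, 0.0], [-0.0, 0.0, -1.0]]
wrist_force: [0.3, -0.1, 0.6]
gripper_width: 0.0425
finger_force: 0.0
```

```bash
python3 -m jog '[[0,0,0.05,0,0,0,0],[0,0,0.1,0,0,0,0],[0,0,0.124,0,0,0,0],[0,0,0.124,0,0,0,0],[0.008,0,0.124,0,0,0,0],[0.016,0,0.124,0,0,0,0],[0.022,0,0.124,0,0,0,0],[0.028,0,0.124,0,0,0,0],[0.034,0,0.124,0,0,0,0],[0.040,0,0.124,0,0,0,0],[0.046,0,0.124,0,0,0,0],[0.052,0,0.124,0,0,0,0],[0.058,0,0.124,0,0,0,0],[0.064,0,0.124,0,0,0,0],[0.070,0,0.124,0,0,0,0],[0.076,0,0.124,0,0,0,0],[0.082,0,0.124,0,0,0,0],[0.088,0,0.124,0,0,0,0],[0.094,0,0.124,0,0,0,0],[0.1,0,0.124,0,0,0,0]]'
python3 -m jog '[[0.006,0,0,0,0,0,0],[0.006,0,0,0,0,0,0],[0.006,0,0,0,0,0,0],[0.006,0,-0.05,0,0,0,0],[0.006,0,-0.1,0,0,0,0],[-0.03,0,-0.13,0,0,0,0],[-0.1,0,-0.18,0,0,0,0],[-0.1,0,-0.18,0,0,0,0],[-0.1,0,-0.18,0,0,0,0]]'
python3 - <<'E'
from h import *
for n in ('top','scene'):
    p=env.grab_frame(n);w=cloud(p);save(p,n+'4.png')
    for y in (.168,-.156):
        m=(abs(w[...,0]-.44)<.13)&(abs(w[...,1]-y)<.12)&(w[...,2]>.02)&(w[...,2]<.15)
        P=w[m];print(n,len(P),P[:,2].max(),cv2.minAreaRect((P[P[:,2]>.075][:,:2]*1000).astype(np.float32)))
    print([(np.round(r['centre'],3),round(r['score'],2)) for r in env.search_frame('stamp',p)[:3]])
s=env.sense();p=env.grab_frame('wrist');save(p,'wrist4.png')
for r in env.search_frame('stamp',p)[:3]: print('w',r)
E
```

```text
time_s: 10.05
eef_pos: [0.5151, -0.1726, 0.1191]
eef_rot: [[-0.988, 0.153, -0.001], [0.153, 0.988, 0.0], [0.001, 0.0, -1.0]]
wrist_force: [-0.3, 0.7, 0.6]
gripper_width: 0.0426
finger_force: 0.0
time_s: 11.18
eef_pos: [0.6154, -0.1881, 0.2992]
eef_rot: [[-0.988, 0.153, 0.001], [0.153, 0.988, -0.001], [-0.001, -0.0, -1.0]]
wrist_force: [0.6, -0.3, -0.2]
gripper_width: 0.0426
finger_force: 0.0
top 273 0.09251154035642895 ((508.2582702636719, 141.17323303222656), (91.65008544921875, 31.97939682006836), 81.61192321777344)
top 956 0.09353124063697138 ((411.8178405761719, -192.48597717285156), (60.80532455444336, 140.77830505371094), 79.91010284423828)
[(array([0.61 , 0.334, 0.139]), 0.6), (array([0.511, 0.119, 0.088]), 0.56)]
scene 2496 0.09777369792294532 ((456.70068359375, 169.1104736328125), (129.96096801757812, 142.26980590820312), 81.38703918457031)
scene 10 0.04574334104472211 ((0.0, 0.0), (0.0, 0.0), 0.0)
[(array([0.604, 0.347, 0.141]), 0.93), (array([0.448, 0.165, 0.091]), 0.88)]
w {'centre': [0.6131, 0.2851, 0.0823], 'score': 0.82}
w {'centre': [0.4747, 0.1286, 0.0902], 'score': 0.65}
```

View pics/wrist4.png

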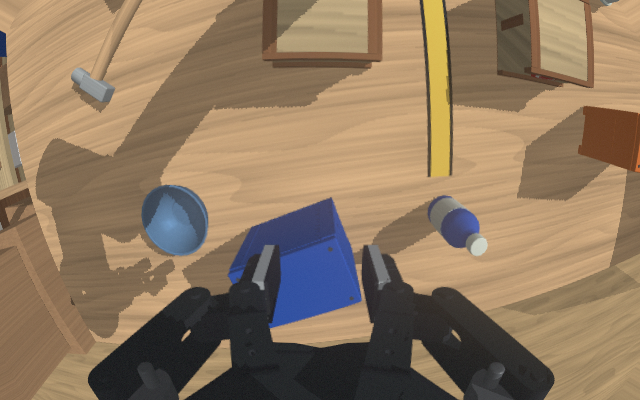

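View pics/top4.png

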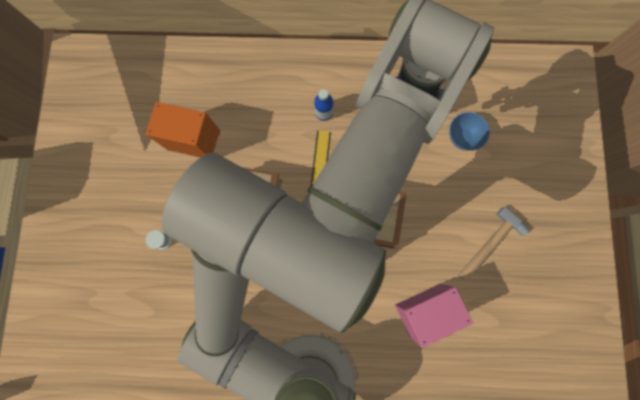

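Both crates lie, lids towards the robot at (545,35) and (320,30) in the wrist view. The undersides are too oblique to read from here, so I tilt the wrist camera towards them from between the crates.

```bash
python3 -m jog '[[0.036,0.134,0.09,0,0.5,0,0],[0.036,0.134,0.09,0,0.5,0,0],[0.036,0.134,0.09,0,0.5,0,0],[0.036,0.134,0.09,0,0.5,0,0],[0.036,0.134,0.09,0,0.5,0,0],[0.036,0.134,0.09,0,0.5,0,0]]'
python3 - <<'E'
from h import *
p=env.grab_frame('wrist');save(p,'wrist5.png')
for r in env.search_frame('stamp',p)[:3]: print('w',r)
E
```

```text
time_s: 12.22
eef_pos: [0.5994, -0.0512, 0.2108]
eef_rot: [[-0.869, 0.155, -0.471], [0.136, 0.988, 0.073], [0.476, -0.0, -0.879]]
wrist_force: [-0.6, -0.1, -0.7]
gripper_width: 0.0429
finger_force: 0.0
w {'centre': [0.4759, 0.1422, 0.0892], 'score': 0.89}
w {'centre': [0.6141, 0.2879, 0.0974], 'score': 0.77}
```

View pics/wrist5.png

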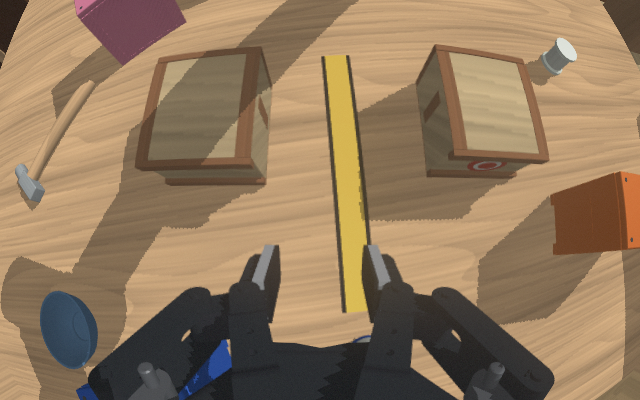

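The red stamp shows at (485,165) on the left crate (+y). The right crate's underside at (215,180) is bare. I will push the left crate towards -y with the tool turned a quarter turn, so both fingers bear on its side.

Run:
```python
from h import *
from scipy.spatial.transform import Rotation as S
s=env.sense();R=np.array(s['eef_rot']);print(np.round(s['joint_pos'],1))
a=np.radians(-8.6);xc=np.array([np.cos(a),np.sin(a),0]);yc=np.array([-np.sin(a),np.cos(a),0])
for sg in (1,-1):
    T=np.stack([sg*yc,sg*xc,[0,0,-1]],1)
    print(sg,np.linalg.det(T),S.from_matrix(R.T@T).as_rotvec().round(3))
tgt=np.array([.457,.169,0])+.112*yc; tgt[2]=.245
print(tgt,(R.T@(tgt-s['eef_pos'])).round(3))
```

```text
[-14.9  41.8  48.7  -3.3 117.8 -96.8]
1 1.0 [-0.389 -0.391  1.53 ]
-1 1.0 [ 0.391 -0.39  -1.54 ]
[0.47374796 0.27974071 0.245     ] [0.171 0.307 0.053]
```

```bash
python3 -m jog '[[0.171,0.307,0.053,-0.389,-0.391,1.53,0],[0.171,0.307,0.053,-0.389,-0.391,1.53,0],[0.171,0.307,0.053,-0.389,-0.391,1.53,0],[0.171,0.307,0.053,-0.389,-0.391,1.53,0],[0.171,0.307,0.053,-0.389,-0.391,1.53,0],[0.171,0.307,0.053,-0.389,-0.391,1.53,0],[0.171,0.307,0.053,-0.389,-0.391,1.53,0],[0.171,0.307,0.053,-0.389,-0.391,1.53,0],[0.171,0.307,0.053,-0.389,-0.391,1.53,0],[0.171,0.307,0.053,-0.389,-0.391,1.53,0],[0.171,0.307,0.053,-0.389,-0.391,1.53,0],[0.171,0.307,0.053,-0.389,-0.391,1.53,0],[0.171,0.307,0.053,-0.389,-0.391,1.53,0],[0.171,0.307,0.053,-0.389,-0.391,1.53,0]]'
```

```text
time_s: 14.08
eef_pos: [0.4732, 0.2801, 0.2448]
eef_rot: [[0.148, 0.989, -0.002], [0.989, -0.148, 0.0], [0.0, -0.002, -1.0]]
wrist_force: [0.1, 0.3, -0.7]
gripper_width: 0.0429
finger_force: 0.0
```

```bash
python3 -m jog '[[0,0,0.05,0,0,0,0],[0,0,0.1,0,0,0,0],[0,0,0.15,0,0,0,0],[0,0,0.199,0,0,0,0],[0,0,0.199,0,0,0,0],[-0.012,0,0.199,0,0,0,0],[-0.022,0,0.199,0,0,0,0],[-0.03,0,0.199,0,0,0,0],[-0.038,0,0.199,0,0,0,0],[-0.046,0,0.199,0,0,0,0],[-0.054,0,0.199,0,0,0,0],[-0.062,0,0.199,0,0,0,0],[-0.07,0,0.199,0,0,0,0],[-0.078,0,0.199,0,0,0,0],[-0.086,0,0.199,0,0,0,0],[-0.094,0,0.199,0,0,0,0],[-0.102,0,0.199,0,0,0,0],[-0.11,0,0.199,0,0,0,0],[-0.118,0,0.199,0,0,0,0],[-0.126,0,0.199,0,0,0,0]]'
python3 - <<'E'
from h import *
for n in ('top','scene'):
    p=env.grab_frame(n);w=cloud(p);save(p,n+'6.png')
    m=(w[...,2]>.078)&(w[...,2]<.096)&(abs(w[...,0]-.44)<.12)&(abs(w[...,1]-.02)<.26)
    k,l,st,_=cv2.connectedComponentsWithStats(m.astype(np.uint8))
    for i in range(1,k):
        if st[i,4]>100: print(n,st[i,4],cv2.minAreaRect((w[l==i][:,:2]*1000).astype(np.float32)))
E
```

```text
time_s: 16.58
eef_pos: [0.4545, 0.1557, 0.0464]
eef_rot: [[0.148, 0.989, -0.0], [0.989, -0.148, 0.001], [0.001, -0.0, -1.0]]
wrist_force: [1.2, 5.5, 2.2]
gripper_width: 0.0429
finger_force: 0.0
top 2383 ((442.5561218261719, 68.43646240234375), (114.27194213867188, 140.52186584472656), 81.42926788330078)
top 2923 ((417.7084045410156, -157.12367248535156), (130.44017028808594, 140.66729736328125), 81.01957702636719)
scene 2048 ((416.86279296875, -156.28028869628906), (132.57550048828125, 142.86683654785156), 80.93196105957031)
scene 295 ((467.21221923828125, 17.931419372558594), (89.2809066772461, 41.49281692504883), 8.600346565246582)
```

View pics/top6.png

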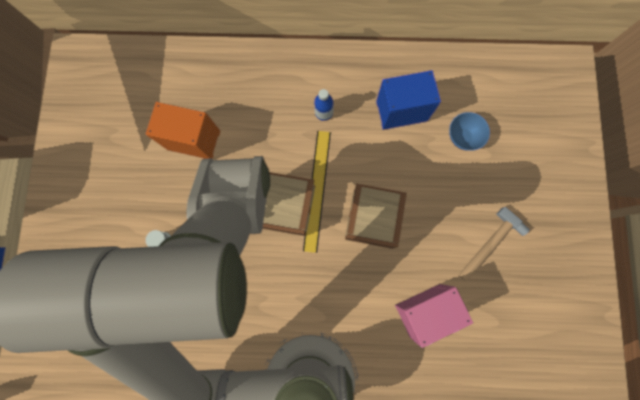

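The stamped crate slides squarely, its right edge at (310,205), and its centre is about 75 mm from the tape line. I push another 72 mm, then back off.

```bash
python3 -m jog '[[-0.008,0,0,0,0,0,0],[-0.016,0,0,0,0,0,0],[-0.024,0,0,0,0,0,0],[-0.032,0,0,0,0,0,0],[-0.04,0,0,0,0,0,0],[-0.048,0,0,0,0,0,0],[-0.056,0,0,0,0,0,0],[-0.063,0,0,0,0,0,0],[-0.068,0,0,0,0,0,0],[-0.072,0,0,0,0,0,0],[-0.072,0,0,0,0,0,0],[-0.06,0,0,0,0,0,0],[-0.02,0,0,0,0,0,0],[0.03,0,0,0,0,0,0],[0.04,0,-0.06,0,0,0,0],[0.05,0,-0.12,0,0,0,0],[0.06,0,-0.18,0,0,0,0],[0.06,0,-0.2,0,0,0,0],[0.06,0,-0.2,0,0,0,0]]'
python3 - <<'E'
from h import *
for n in ('top','scene'):
    p=env.grab_frame(n);w=cloud(p);save(p,n+'7.png')
    m=(w[...,2]>.078)&(w[...,2]<.096)&(abs(w[...,0]-.44)<.12)&(abs(w[...,1]-.02)<.26)
    k,l,st,_=cv2.connectedComponentsWithStats(m.astype(np.uint8))
    for i in range(1,k):
        if st[i,4]>100:
            b=cv2.minAreaRect((w[l==i][:,:2]*1000).astype(np.float32))
            d=np.array(b[0])-[494,-3.7];a=np.radians(-4.9)
            print(n,st[i,4],b,'line x,y',d@[np.cos(a),np.sin(a)],d@[-np.sin(a),np.cos(a)])
    for q in ('glue','spool','bowl','hammer'): print(q,[(np.round(r['centre'],3)) for r in env.search_frame(q,p)[:1]])
E
```

```text
time_s: 19.05
eef_pos: [0.4634, 0.2156, 0.2467]
eef_rot: [[0.147, 0.989, 0.0], [0.989, -0.147, 0.001], [0.001, 0.0, -1.0]]
wrist_force: [0.2, 0.9, -0.4]
gripper_width: 0.0429
finger_force: 0.0
top 2878 ((432.9754943847656, 4.776611328125), (130.09170532226562, 140.5059051513672), 81.37738800048828) line x,y -61.52552518039411 3.233106318783571
top 2915 ((417.7894592285156, -157.04476928710938), (130.85748291015625, 140.88389587402344), 80.81632995605469) line x,y -62.833775446119375 -159.2940094780263
glue [array([ 0.702, -0.021,  0.083])]
spool []
bowl [array([ 0.668, -0.419,  0.025])]
hammer [array([ 0.376, -0.481,  0.026])]
scene 2047 ((416.62823486328125, -155.93475341796875), (132.86602783203125, 141.59242248535156), 80.83882904052734) line x,y -64.08557002041856 -158.28723860046125
scene 2047 ((431.6455993652344, 4.642311096191406), (131.2401885986328, 142.08810424804688), 81.62886810302734) line x,y -62.83908831494339 2.9857013737551177
glue [array([ 0.708, -0.008,  0.084])]
spool [array([0.342, 0.404, 0.053])]
bowl [array([ 0.66 , -0.426,  0.022])]
hammer [array([ 0.374, -0.482,  0.026])]
```

View pics/top7.png

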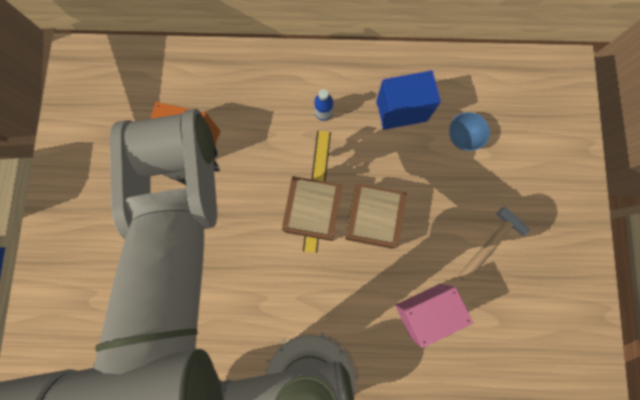

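The stamped crate sits over the tape at (312,208), 3 mm off its centre line. The other crate lies clear at (377,215), and the hand is high and clear of everything.

```bash
python3 -c "
from bench import env
print(env.close_job())"
```

```text
the job is handed in; nothing more can be done
None
```

The job is handed in with no verdict shown; at the last look both crates lay on their fronts, the stamped one 3 mm off the tape's centre line and 62 mm from its middle, the unstamped one 159 mm to the side, the loose objects where they started and the hand clear.

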